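# Put the press stop pillars back in their kit tray in order of height

### The arm

A 7-joint arm with a two-finger parallel gripper is mounted at the origin on the work surface. World frame = base frame: x ahead of the robot, y to its left, z up, the work surface at z = 0. Lengths are in m, angles in rad, forces in N, time in s.
With the tool pointing down it reaches from about 0.4 to 0.875 m from the base axis. Payload 19.3 kg.
Tool frame: the origin (TCP) lies midway between the tips of the shut fingers; the grasp point (between the pads) lies 19 mm behind it; z points along the fingers, y is the line along which they close (so a half turn about z gives the same grasp; the last joint's range is limited). The gripper opens to 85 mm and grips with 20 to 120 N. Pads are 22 mm wide; open, the fingers measure 114 mm over their backs; the gripper's body (76 mm by 85 mm) begins 54 mm behind the grasp point. The pads swing forward as they close: fully open they stand 13 mm farther back than shut.
Start: joints at [-1.219, 0.521, -0.036, 1.599, 0.021, 1.021, -0.113], TCP at [0.256, 0.57, 0.231] pointing down, gripper open.
Joint ranges: [-2.91, 2.91], [-0.3, 2.13], [-1.5, 1.42], [0.17, 2.43], [-1.26, 4.41], [0.16, 1.93], [-2.52, 2.52]. Speed limits (rad/s): [1.89, 1.89, 2.39, 2.39, 3.01, 3.01, 3.01].

### API

Orientations are given as a unit quaternion [x, y, z, w].
In Python, from workcell import state, read_camera, camera_params, job_done gives the robot as it stands.
- The arm moves only by the tool jog_arm, never from a script. Its argument "moves" is a list of rows, each a list of 2 entries, a list of its own where there are three numbers: the shift along the tool's x, y, z in units of 25 mm (1.0 is 25 mm), then the turn about the tool's z in units of 5 degrees (1.0 is 5 degrees). In form: [[[x, y, z], twist], ...]. A call has 1 to 5 rows; each row shifts and turns the commanded pose from where the row before left it, along the tool's axes as they then stand; what a row does not reach is not made up. A row lasts 1/12 s, in which the tool goes at most 41.7 mm and 7.16 degrees, less where a joint would pass 70% of its speed; a pose out of reach is approached as far as the arm can. A call is refused whole if a number of a shift passes 1 or a number of a turn 1, either way. A call with a gripper value outside its range is refused whole. "hand" is the finger opening in mm, from 0 to 85.4, set as the call begins (left out, the last holds). The fingers move at their own pace and stop on an object; the grip force is fixed at half the most. Time passes only in rows, so rows that do not move let the fingers close. It gives the time, the measured TCP pose, the force, the opening and the grip force at its end, in the units of the state.
- state(): the state, without advancing time (a new reading comes with each control period).
- read_camera(name): name is "scene" or "top"; returns the picture (480x640x3 uint8, red, green, blue); there is no depth.
- camera_params(name): a dict with "mtx" (3x3 intrinsics, pixels), "k1" (the pictures are not rectified: a ray, as slopes to the right and down, at radius r is drawn at 1 + k1 r^2 times it, then the intrinsics apply), "extrinsics" (4x4, takes a point from camera to world coordinates). Camera axes: x right, y up, looking along -z (the intrinsics and any distortion apply to the point x, -y, -z); pixel columns grow to the right and rows downward; lengths in m; the calibration is good to about 2 mm. A picture is of the moment at which its call begins. camera_params takes no time and is no camera call.
- job_done(): hands the job in; it is judged then, once.
The state is a dict: "time_s": time; "joint_pos": joint angles; "joint_velocities": joint speeds; "effort": joint torques, N m; "position": TCP position; "tool_rot": TCP orientation; "force": force on the tool from outside, world axes, zero at the start; "wrist_torque": the same for the moment, N m; "gripper_width": finger opening in m; "finger_force": force on a finger pad.
Only numpy, scipy, OpenCV 4.12 (cv2) and the standard library are available. Lean on these libraries where they do the work, as an engineer would, in place of code of your own. Each camera call takes 0.05 s, during which the arm holds its last target. There are 200 camera calls.

### The job

Put the five steel stop pillars back in the blue kit tray in order of height, one standing upright in each compartment: the shortest in the compartment at the handle end, rising to the tallest at the plain end. Leave the boards, the tape and the screwdriver where they lie.

Things in the scene. Friction and masses are not known exactly. Their poses are not given: they have to be found in the camera images.
- pillar_40: The shortest of five plain turned-steel stop pillars: an upright round post, 28 mm diameter, 40 mm tall, about 0.19 kg, with a fine knurled band near the top and a small tapped hole in the top face; the others differ only in height. Stands loose on the bench. Origin: centre of the underside; z is its axis, up.
- pillar_55: The second shortest of five plain turned-steel stop pillars: an upright round post, 28 mm diameter, 55 mm tall, about 0.26 kg, with a fine knurled band near the top and a small tapped hole in the top face; the others differ only in height. Stands loose on the bench. Origin: centre of the underside; z is its axis, up.
- pillar_70: The middle-height of five plain turned-steel stop pillars: an upright round post, 28 mm diameter, 70 mm tall, about 0.33 kg, with a fine knurled band near the top and a small tapped hole in the top face; the others differ only in height. Stands loose on the bench. Origin: centre of the underside; z is its axis, up.
- pillar_85: The second tallest of five plain turned-steel stop pillars: an upright round post, 28 mm diameter, 85 mm tall, about 0.40 kg, with a fine knurled band near the top and a small tapped hole in the top face; the others differ only in height. Stands loose on the bench. Origin: centre of the underside; z is its axis, up.
- pillar_100: The tallest of five plain turned-steel stop pillars: an upright round post, 28 mm diameter, 100 mm tall, about 0.47 kg, with a fine knurled band near the top and a small tapped hole in the top face; the others differ only in height. Stands loose on the bench. Origin: centre of the underside; z is its axis, up.
- kit_tray: Low blue plastic tray fixed to the bench, 54 mm wide (x), 268 mm long (y): one row of five open compartments, each 48 (x) by 50 (y) mm inside, centres at x = 0, y = -106, -53, 0, 53, 106 mm. Floor 4 mm thick; walls 3 mm thick, tops 12 mm above the bench. One end has a bow handle, the other a plain flange 8 mm high; which end varies. Origin: centre of its underside, on the bench; z up.
- tray_handle: Steel bow handle (12 mm bar, 52 mm wide across the tray, top 46 mm above the bench) on a blue flange 30 mm deep, fixed to one end of the tray: marks the end for the shortest pillar. Origin: centre of the flange's underside, 149 mm from the tray's origin, at its +y or -y end.
- bare_boards: Bystander: a pack of bare green circuit boards, 100 x 130 x 15 mm, lying flat. Origin: centre of its underside.
- tape_roll: Bystander: a roll of amber tape lying flat, 88 mm outside diameter, 24 mm high. Origin: centre of its underside.
- screwdriver: Bystander: a screwdriver lying on the far side of the tray, roughly along the row (200 mm long, 26 mm high). Origin under its middle; its x axis runs from handle to tip.
Mind the look-alikes: they are no part of the job. What is shaped like the pillar_85 but pink or purple is not meant.

How it is judged:
By the outcome, as a careful person would: the job done as asked, in the order asked, and still so for the second after the job is handed in, with the robot touching nothing.
It also fails if it takes over 112 s, if anything falls off the work surface, if the arm or the gripper's body presses on something with over 40 N, if the wrist force passes 120 N, or if a joint passes its speed limit or range.

## Working session

There is one attempt and no reset: what is moved stays moved. The work goes in short steps, Python scripts to look and compute and a tool call to move; the robot and the scene stay as the last step left them, time stands still between calls to the robot, and variables do not carry over. Pictures are saved under pics/ and viewed, at most 14 in all, crops included, and the job is handed in when it is done.

Besides the shell and the picture viewer there is one more tool, called after ">>>" as a command line: name --argument value ..., lists and objects as JSON in quotes. jog_arm: Moves the arm, as the interface text tells. Its arguments: {"type":"object","properties":{"moves":{"type":"array","items":{"type":"array"}},"hand":{"type":"number"}},"required":["moves"]}

```bash
mkdir -p pics
python3 - <<'E'
from workcell import *
import cv2
for n in("scene","top"):
    cv2.imwrite(f"pics/{n}0.png",read_camera(n)[:,:,::-1]); p=camera_params(n); print(n,p)
s=state(); print(s)
E
```

```text
scene {'mtx': array([[592.96306165,   0.        , 309.52207418],
       [  0.        , 592.96306165, 246.18030621],
       [  0.        ,   0.        ,   1.        ]]), 'k1': 0.06401345504581336, 'extrinsics': array([[-0.67394317, -0.48798206,  0.55468379,  1.2515163 ],
       [ 0.73876666, -0.45016631,  0.50157165,  0.5906979 ],
       [ 0.00494199,  0.74781268,  0.66389138,  0.83047683],
       [ 0.        ,  0.        ,  0.        ,  1.        ]])}
top {'mtx': array([[462.28505847,   0.        , 324.78965726],
       [  0.        , 462.28505847, 250.64191814],
       [  0.        ,   0.        ,   1.        ]]), 'k1': -0.08418874648034694, 'extrinsics': array([[ 0.02922736,  0.98394768, -0.17604751,  0.42171646],
       [-0.99956691,  0.02937418, -0.00177249, -0.00944477],
       [ 0.00342722,  0.17602307,  0.98438008,  1.20388664],
       [ 0.        ,  0.        ,  0.        ,  1.        ]])}
{'time_s': 0.1, 'joint_pos': array([-1.21919227,  0.52194303, -0.03630851,  1.59989726,  0.02119483,
        1.02108181, -0.11280881]), 'joint_velocities': array([-8.04150274e-04, -4.87496206e-04,  1.09219444e-03, -1.67014557e-03,
       -1.01355882e-03, -1.97333893e-03,  5.37795952e-06]), 'effort': array([ 2.67763695e-03, -9.28489137e+01,  1.98350519e+00, -3.70534623e+01,
        1.81854033e-02,  5.32583203e-03, -3.33026364e-06]), 'position': array([0.25580663, 0.569959  , 0.23080983]), 'tool_rot': array([ 2.09361496e-01,  9.77838198e-01, -4.67866048e-04, -6.50098432e-05]), 'force': array([ 0.00767879, -0.0381016 ,  0.06075632]), 'wrist_torque': array([ 0.02873512, -0.01040987,  0.00711353]), 'finger_force': 0.0, 'gripper_width': 0.08546177804230044}
```

View pics/scene0.png

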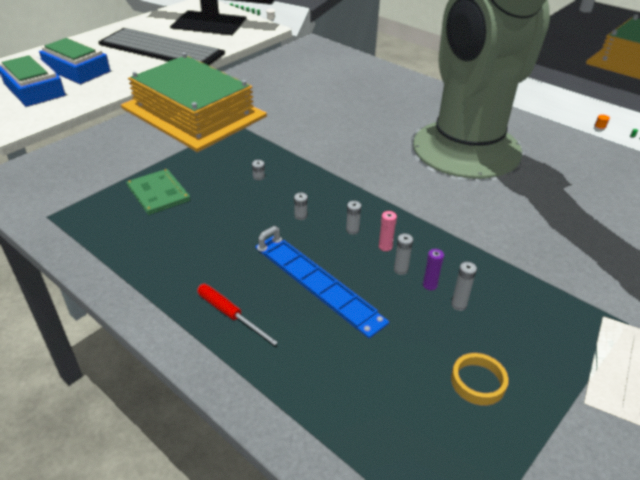

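View pics/top0.png

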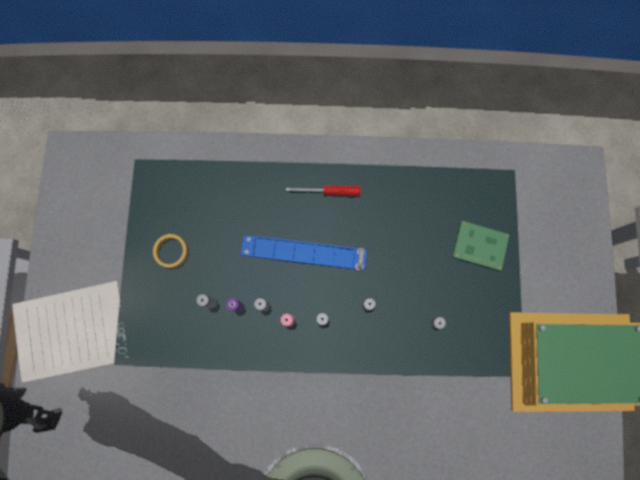

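Run:
```python
import cv2
a=cv2.imread("pics/top0.png")[225:340,190:455];cv2.imwrite("pics/top0c.png",cv2.resize(a,None,fx=3,fy=3,interpolation=cv2.INTER_CUBIC))
a=cv2.imread("pics/scene0.png")[150:340,235:490];cv2.imwrite("pics/scene0c.png",cv2.resize(a,None,fx=3,fy=3,interpolation=cv2.INTER_CUBIC))
```

```text
(no output)
```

View pics/top0c.png

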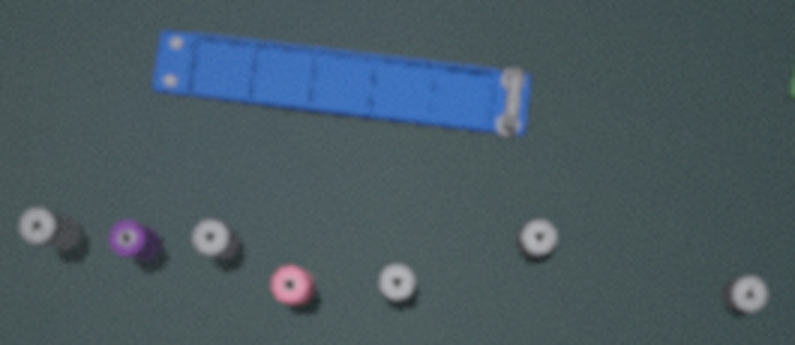

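View pics/scene0c.png

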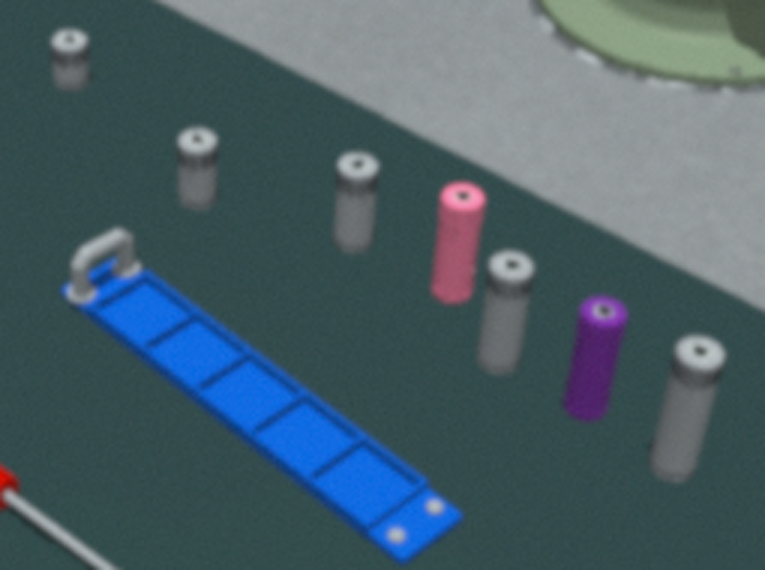

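```bash
cat > h.py <<'E'
import numpy as np, cv2
from workcell import camera_params
P={n:camera_params(n) for n in("scene","top")}
OFF={"top":(190,225),"scene":(235,150)}
def ray(n,uv):
    p=P[n];k=p["k1"];d=cv2.undistortPoints(np.array([[uv]],float),p["mtx"],np.array([k,0,0,0.]))[0,0]
    E=p["extrinsics"];return E[:3,3],E[:3,:3]@np.array([d[0],-d[1],-1])
def at(n,uv,z):
    o,d=ray(n,uv);return (o+d*(z-o[2])/d[2])[:2]
def crop(n,c,z,f=3):
    return at(n,((c[0]+.5)/f-.5+OFF[n][0],(c[1]+.5)/f-.5+OFF[n][1]),z)
E
python3 - <<'E'
from h import *
np.set_printoptions(precision=4,suppress=True)
T={100:((37,226),(700,354)),85:((210,237),(512,266)),70:((397,282),(358,166)),55:((539,237),(198,140)),40:((750,294),(70,41)),'pink':((291,285),(463,196)),'purp':((127,238),(604,311))}
for k,(a,b) in T.items():
    z=(k if isinstance(k,int) else 85)/1000
    A,B=crop("top",a,z),crop("scene",b,z);print(k,A,B,A-B)
a=[crop("top",c,.008) for c in((162,32),(530,72),(525,133),(152,92))]
print(np.array(a),"centre",np.mean(a,0))
b=[crop("scene",c,.008) for c in((463,516),(403,562),(62,290),(140,266))];print(np.array(b),np.mean(b,0))
for c in ((190,66),(252,73),(312,79),(373,89),(434,95)): print(crop("top",c,.012))
for c in ((397,505),(346,458),(290,414),(233,367),(174,333),(119,290)): print('s',crop("scene",c,.012))
E
```

```text
100 [0.4903 0.2829] [0.4926 0.2848] [-0.0023 -0.0018]
85 [0.4871 0.146 ] [0.4871 0.1475] [ 0.     -0.0015]
70 [ 0.4563 -0.0055] [ 0.4569 -0.0029] [-0.0006 -0.0026]
55 [ 0.497  -0.1217] [ 0.496  -0.1194] [ 0.0009 -0.0023]
40 [ 0.455  -0.3007] [ 0.455  -0.2964] [ 0.     -0.0044]
pink [0.4509 0.0791] [0.4504 0.0813] [ 0.0005 -0.0022]
purp [0.4841 0.213 ] [0.4835 0.2145] [ 0.0006 -0.0015]
[[ 0.6704  0.2087]
 [ 0.6441 -0.1165]
 [ 0.59   -0.1128]
 [ 0.6164  0.2143]] centre [0.6302 0.0484]
[[ 0.6193  0.2158]
 [ 0.6724  0.2112]
 [ 0.6413 -0.1135]
 [ 0.5863 -0.0915]] [0.6298 0.0555]
[0.6399 0.1815]
[0.6352 0.1268]
[0.6315 0.0742]
[0.6242 0.0206]
[ 0.6205 -0.0327]
s [0.6425 0.1829]
s [0.6335 0.1353]
s [0.6281 0.0844]
s [0.6208 0.0284]
s [ 0.6234 -0.023 ]
s [ 0.6176 -0.0811]
```

Both views agree within about 4 mm. The grey pillars, short to tall, are top-view (440,323), (370,304), (323,319), (261,305), (203,300). The pink one at (288,320) and the purple one at (234,305) are look-alikes, so I'll leave them alone. The handle is at the −y end. First I'll turn the tool to world axes, so tool x = +y and tool y = +x.

>>> jog_arm --moves '[[[0, 0, 0], 1], [[0, 0, 0], 1], [[0, 0, 0], 1], [[0, 0, 0], 1], [[0, 0, 0], 1]]' --hand 85

```text
time_s: 0.52
position: [0.2558, 0.57, 0.231]
tool_rot: [0.418, 0.908, -0.0, 0.0]
force: [0.1, 0.4, -0.5]
gripper_width: 0.0848
finger_force: 0.0
```

>>> jog_arm --moves '[[[0, 0, 0], 1], [[0, 0, 0], 1], [[0, 0, 0], 1], [[0, 0, 0], 1], [[0, 0, 0], 1]]'

```text
time_s: 0.93
position: [0.2558, 0.57, 0.231]
tool_rot: [0.605, 0.796, -0.0, 0.0]
force: [0.4, 0.2, -1.0]
gripper_width: 0.0851
finger_force: 0.0
```

>>> jog_arm --moves '[[[0, 0, 0], 1], [[0, 0, 0], 1], [[0, 0, 0], 1], [[0, 0, 0], 0.17], [[0, 0, 0], 0]]'

```text
time_s: 1.35
position: [0.2557, 0.5701, 0.231]
tool_rot: [0.707, 0.708, -0.0, 0.0]
force: [-0.3, -1.6, 0.7]
gripper_width: 0.0847
finger_force: 0.0
```

>>> jog_arm --moves '[[[-0.76, 0.63, 0.24], 0], [[-0.76, 0.63, 0.24], 0], [[-0.76, 0.63, 0.24], 0], [[-0.76, 0.63, 0.24], 0], [[-0.76, 0.63, 0.24], 0]]'

```text
time_s: 1.77
position: [0.3352, 0.4742, 0.201]
tool_rot: [0.706, 0.708, -0.0, -0.0]
force: [0.9, 1.1, -0.2]
gripper_width: 0.0851
finger_force: 0.0
```

>>> jog_arm --moves '[[[-0.76, 0.63, 0.24], 0], [[-0.76, 0.63, 0.24], 0], [[-0.76, 0.63, 0.24], 0], [[-0.76, 0.63, 0.24], 0], [[-0.76, 0.63, 0.24], 0]]'

```text
time_s: 2.18
position: [0.4139, 0.3791, 0.171]
tool_rot: [0.706, 0.708, -0.0, -0.0]
force: [-0.3, 1.0, 0.0]
gripper_width: 0.0847
finger_force: 0.0
```

>>> jog_arm --moves '[[[-0.76, 0.63, 0.24], 0], [[-0.76, 0.63, 0.24], 0], [[-0.76, 0.63, 0.24], 0], [[-0.76, 0.63, 0.24], 0], [[0, 0, 0], 0]]'

```text
time_s: 2.6
position: [0.4789, 0.2995, 0.1464]
tool_rot: [0.708, 0.706, -0.001, 0.001]
force: [0.3, -1.1, -0.2]
gripper_width: 0.085
finger_force: 0.0
```

>>> jog_arm --moves '[[[-0.63, 0.5, 0.24], 0], [[0, 0, 0], 0], [[0, 0, 0], 0], [[0, 0, 0], 0]]'

```text
time_s: 2.93
position: [0.4885, 0.2889, 0.1414]
tool_rot: [0.707, 0.708, 0.0, -0.0]
force: [-0.2, -0.8, -0.2]
gripper_width: 0.0853
finger_force: 0.0
```

Run:
```python
from workcell import *
import cv2
im=read_camera("scene")[:,:,::-1];cv2.imwrite("pics/s1.png",cv2.resize(im[180:380,330:560],None,fx=3,fy=3,interpolation=2)); print(state()["position"])
```

```text
[0.48837858 0.28912626 0.1414325 ]
```

View pics/s1.png

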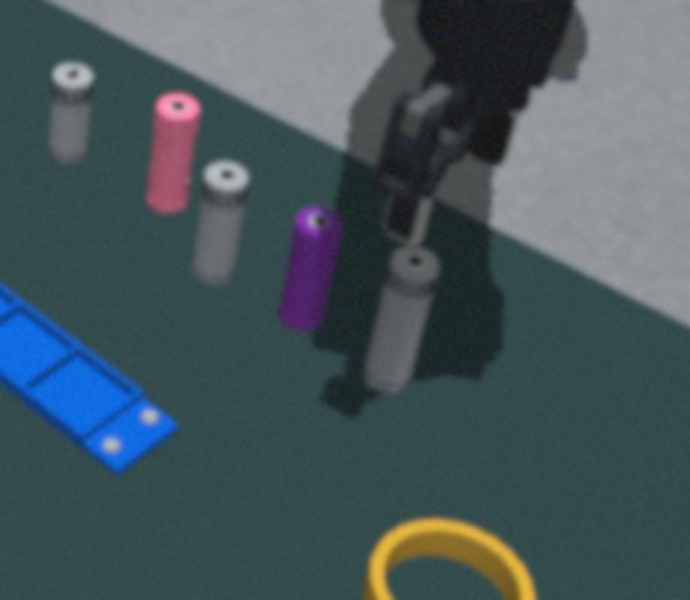

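Run:
```python
from h import *
p=P["scene"];E=p["extrinsics"]
def proj(X):
    c=E[:3,:3].T@(np.array(X)-E[:3,3]); x,y=c[0]/-c[2],-c[1]/-c[2]; f=1+p["k1"]*(x*x+y*y)
    return (p["mtx"][0,0]*x*f+p["mtx"][0,2]-330)*3,(p["mtx"][1,1]*y*f+p["mtx"][1,2]-180)*3
for X in ((.4885,.289,.141),(.5315,.289,.154),(.4455,.289,.154),(.4885,.289,.214),(.4915,.2838,.1),(.4915,.2838,0)): print(X,np.round(proj(X)))
```

```text
(0.4885, 0.289, 0.141) [437. 211.]
(0.5315, 0.289, 0.154) [401. 232.]
(0.4455, 0.289, 0.154) [480. 159.]
(0.4885, 0.289, 0.214) [463. 113.]
(0.4915, 0.2838, 0.1) [414. 261.]
(0.4915, 0.2838, 0) [385. 376.]
```

>>> jog_arm --moves '[[[-0.2, 0.12, 0], 0], [[0, 0, 0.96], 0], [[0, 0, 0.96], 0], [[0, 0, 0.96], 0], [[0, 0, 0.96], 0]]'

```text
time_s: 3.4
position: [0.4918, 0.2837, 0.0446]
tool_rot: [0.707, 0.707, 0.0, 0.0]
force: [0.9, 1.1, -0.2]
gripper_width: 0.0849
finger_force: 0.0
```

>>> jog_arm --moves '[[[0, 0, 0], 0], [[0, 0, 0], 0], [[0, 0, 0], 0], [[0, 0, 0], 0], [[0, 0, 0], 0]]' --hand 0

```text
time_s: 3.82
position: [0.4922, 0.2839, 0.0467]
tool_rot: [0.707, 0.707, 0.001, 0.0]
force: [1.5, 0.1, 7.0]
gripper_width: 0.0265
finger_force: 57.9
```

>>> jog_arm --moves '[[[0, 0, 0], 0], [[0, 0, 0], 0], [[0, 0, 0], 0], [[0, 0, 0], 0], [[0, 0, 0], 0]]'

```text
time_s: 4.23
position: [0.4924, 0.2839, 0.0467]
tool_rot: [0.707, 0.707, 0.001, 0.0]
force: [-2.0, -0.0, 9.4]
gripper_width: 0.0266
finger_force: 57.9
```

>>> jog_arm --moves '[[[0, 0, -0.4], 0], [[0, 0, -0.6], 0], [[0, 0, -0.6], 0], [[0, 0, -0.4], 0], [[-0.3, 0.34, 0], 0]]'

```text
time_s: 4.65
position: [0.4999, 0.2779, 0.0977]
tool_rot: [0.706, 0.708, 0.001, -0.0]
force: [1.2, 0.9, -5.2]
gripper_width: 0.0269
finger_force: 59.3
```

>>> jog_arm --moves '[[[-0.6, 0.7, 0], 0], [[-0.6, 0.7, 0], 0], [[-0.6, 0.7, 0], 0], [[-0.6, 0.7, 0], 0], [[-0.6, 0.7, 0], 0]]'

```text
time_s: 5.07
position: [0.5887, 0.1993, 0.0952]
tool_rot: [0.707, 0.707, -0.0, 0.0]
force: [-0.2, -0.8, -5.0]
gripper_width: 0.0268
finger_force: 59.2
```

>>> jog_arm --moves '[[[-0.6, 0.7, 0], 0], [[-0.6, 0.7, 0], 0], [[-0.4, 0.4, 0], 0], [[-0.24, 0.28, 0], 0], [[0, 0, 0], 0]]'

```text
time_s: 5.48
position: [0.6406, 0.1529, 0.0951]
tool_rot: [0.708, 0.706, -0.0, 0.0]
force: [-0.4, 0.2, -5.2]
gripper_width: 0.0267
finger_force: 59.4
```

>>> jog_arm --moves '[[[0, 0, 0], 0], [[0, 0, 0], 0], [[0, 0, 0], 0]]'

```text
time_s: 5.73
position: [0.639, 0.1561, 0.0953]
tool_rot: [0.707, 0.708, -0.0, -0.0]
force: [0.7, -0.0, -4.7]
gripper_width: 0.0268
finger_force: 59.4
```

Run:
```python
from workcell import *
import cv2
im=read_camera("scene")[:,:,::-1];cv2.imwrite("pics/s2.png",cv2.resize(im[150:350,230:490],None,fx=3,fy=3,interpolation=2)); print(state()["position"],state()["gripper_width"])
```

```text
[0.63914625 0.15588648 0.09534032] 0.02693349709149862
```

View pics/s2.png

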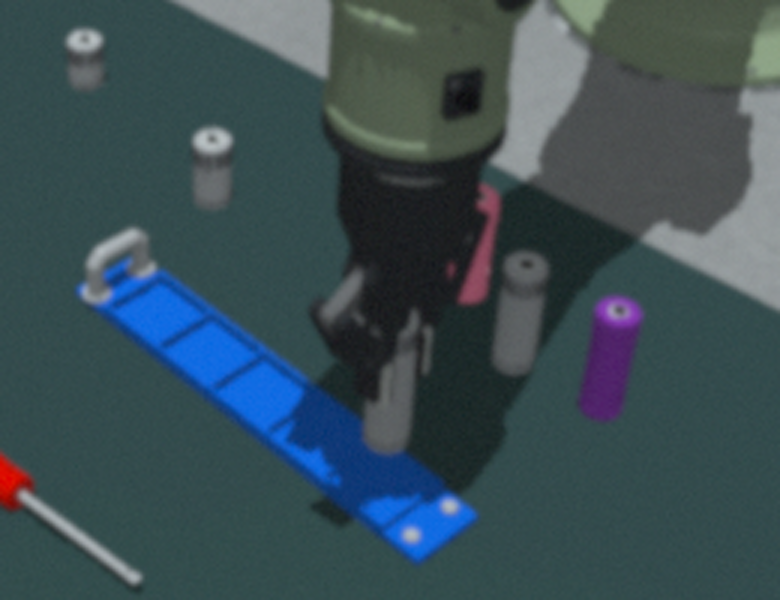

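The pillar is held upright over the end compartment, with its base around crop (388,445). I'll lower it and release.

>>> jog_arm --moves '[[[0, 0, 0.6], 0], [[0, 0, 0.6], 0], [[0, 0, 0.4], 0], [[0, 0, 0.2], 0], [[0, 0, 0], 0]]'

```text
time_s: 6.2
position: [0.6393, 0.1553, 0.0506]
tool_rot: [0.707, 0.707, -0.0, -0.0]
force: [1.3, -0.2, -4.6]
gripper_width: 0.027
finger_force: 59.5
```

>>> jog_arm --moves '[[[0, 0, 0], 0], [[0, 0, 0], 0]]'

```text
time_s: 6.37
position: [0.6398, 0.1551, 0.0505]
tool_rot: [0.707, 0.707, 0.0, 0.0]
force: [0.4, -0.5, -4.8]
gripper_width: 0.0265
finger_force: 59.5
```

>>> jog_arm --moves '[[[0, 0, 0.05], 0], [[0, 0, 0.05], 0], [[0, 0, 0], 0]]'

```text
time_s: 6.62
position: [0.6401, 0.1551, 0.0502]
tool_rot: [0.707, 0.707, 0.001, 0.0]
force: [-13.6, -1.8, 33.5]
gripper_width: 0.0267
finger_force: 63.9
```

>>> jog_arm --moves '[[[0, 0, 0], 0], [[0, 0, 0], 0], [[0, 0, 0], 0], [[0, 0, 0], 0], [[0, 0, 0], 0]]' --hand 85

```text
time_s: 7.03
position: [0.6398, 0.1548, 0.0477]
tool_rot: [0.707, 0.707, -0.0, 0.0]
force: [0.6, -0.4, 0.4]
gripper_width: 0.0842
finger_force: 0.0
```

>>> jog_arm --moves '[[[0, 0, -0.5], 0], [[0, 0, -0.8], 0], [[0, 0, -0.8], 0], [[0, 0, -0.5], 0], [[0, 0, 0], 0]]'

```text
time_s: 7.45
position: [0.6412, 0.1551, 0.1162]
tool_rot: [0.707, 0.707, 0.002, 0.001]
force: [0.2, 0.2, -0.4]
gripper_width: 0.0849
finger_force: 0.0
```

>>> jog_arm --moves '[[[0, -0.5, 0], 0], [[-0.05, -0.8, 0], 0], [[-0.05, -0.8, 0], 0], [[-0.05, -0.8, 0], 0], [[-0.05, -0.8, 0], 0]]'

```text
time_s: 7.87
position: [0.546, 0.1497, 0.1125]
tool_rot: [0.707, 0.707, -0.0, -0.0]
force: [0.1, 0.4, 0.4]
gripper_width: 0.0851
finger_force: 0.0
```

>>> jog_arm --moves '[[[-0.05, -0.8, 0], 0], [[-0.05, -0.8, 0], 0], [[-0.03, -0.5, 0], 0], [[0, -0.3, 0], 0], [[0, 0, 0], 0]]'

```text
time_s: 8.28
position: [0.4862, 0.1468, 0.1128]
tool_rot: [0.707, 0.707, -0.0, -0.0]
force: [1.1, -0.2, 0.7]
gripper_width: 0.0852
finger_force: 0.0
```

>>> jog_arm --moves '[[[0, 0, 0], 0], [[0, 0, 0], 0], [[0, 0, 0], 0]]'

```text
time_s: 8.53
position: [0.488, 0.1466, 0.1127]
tool_rot: [0.707, 0.707, 0.0, 0.0]
force: [-0.8, -0.9, -0.4]
gripper_width: 0.0847
finger_force: 0.0
```

>>> jog_arm --moves '[[[0, 0, 0.6], 0], [[0, 0, 0.8], 0], [[0, 0, 0.8], 0], [[0, 0, 0.5], 0], [[0, 0, 0], 0]]'

```text
time_s: 8.95
position: [0.4865, 0.1461, 0.0431]
tool_rot: [0.707, 0.707, -0.002, -0.001]
force: [-1.0, -0.4, -0.4]
gripper_width: 0.085
finger_force: 0.0
```

>>> jog_arm --moves '[[[0, 0, 0], 0], [[0, 0, 0], 0], [[0, 0, 0], 0], [[0, 0, 0], 0], [[0, 0, 0], 0]]' --hand 0

```text
time_s: 9.37
position: [0.4875, 0.1468, 0.046]
tool_rot: [0.707, 0.707, 0.0, 0.0]
force: [-0.9, 0.7, 9.9]
gripper_width: 0.0271
finger_force: 58.0
```

>>> jog_arm --moves '[[[0, 0, 0], 0], [[0, 0, 0], 0], [[0, 0, -0.4], 0], [[0, 0, -0.6], 0], [[0, 0, -0.6], 0]]'

```text
time_s: 9.78
position: [0.4868, 0.1464, 0.0862]
tool_rot: [0.707, 0.707, -0.0, -0.0]
force: [0.5, -0.0, -3.7]
gripper_width: 0.0269
finger_force: 59.1
```

>>> jog_arm --moves '[[[0, 0, -0.4], 0], [[-0.1, 0.3, 0], 0], [[-0.2, 0.7, 0], 0], [[-0.2, 0.7, 0], 0], [[-0.2, 0.7, 0], 0]]'

```text
time_s: 10.2
position: [0.5482, 0.1288, 0.0952]
tool_rot: [0.707, 0.707, -0.0, 0.0]
force: [-0.1, -0.3, -3.8]
gripper_width: 0.027
finger_force: 59.3
```

>>> jog_arm --moves '[[[-0.2, 0.7, 0], 0], [[-0.2, 0.7, 0], 0], [[-0.2, 0.7, 0], 0], [[-0.2, 0.7, 0], 0], [[-0.2, 0.5, 0], 0]]'

```text
time_s: 10.62
position: [0.6312, 0.1033, 0.0947]
tool_rot: [0.707, 0.707, -0.0, 0.0]
force: [-1.1, -0.2, -4.3]
gripper_width: 0.0266
finger_force: 59.4
```

>>> jog_arm --moves '[[[-0.08, 0.2, 0], 0], [[0, 0, 0], 0], [[0, 0, 0], 0], [[0, 0, 0], 0], [[0, 0, 0], 0]]'

```text
time_s: 11.03
position: [0.6341, 0.1026, 0.0953]
tool_rot: [0.707, 0.707, -0.0, -0.0]
force: [0.1, 0.2, -4.2]
gripper_width: 0.0267
finger_force: 59.5
```

>>> jog_arm --moves '[[[0, 0, 0.6], 0], [[0, 0, 0.6], 0], [[0, 0, 0.4], 0], [[0, 0, 0.18], 0], [[0, 0, 0], 0]]'

```text
time_s: 11.45
position: [0.6344, 0.1022, 0.0507]
tool_rot: [0.707, 0.707, -0.0, -0.0]
force: [0.2, 0.4, -3.5]
gripper_width: 0.0267
finger_force: 59.8
```

>>> jog_arm --moves '[[[0, 0, 0], 0], [[0, 0, 0], 0], [[0, 0, 0.02], 0], [[0, 0, 0], 0]]'

```text
time_s: 11.78
position: [0.6348, 0.1021, 0.0504]
tool_rot: [0.707, 0.707, 0.0, 0.0]
force: [-0.6, 0.0, -3.9]
gripper_width: 0.0268
finger_force: 59.8
```

>>> jog_arm --moves '[[[0, 0, 0], 0], [[0, 0, 0], 0], [[0, 0, 0], 0], [[0, 0, 0], 0], [[0, 0, 0], 0]]' --hand 85

```text
time_s: 12.2
position: [0.6348, 0.1021, 0.0504]
tool_rot: [0.707, 0.707, 0.0, 0.0]
force: [0.5, -0.2, 0.7]
gripper_width: 0.0844
finger_force: 0.0
```

>>> jog_arm --moves '[[[0, 0, -0.4], 0], [[0, 0, -0.6], 0], [[0, 0, -0.6], 0], [[0, 0, -0.4], 0], [[0, 0, 0], 0]]'

```text
time_s: 12.62
position: [0.6359, 0.1022, 0.103]
tool_rot: [0.707, 0.707, 0.001, 0.001]
force: [0.0, 0.9, 0.3]
gripper_width: 0.085
finger_force: 0.0
```

>>> jog_arm --moves '[[[-0.3, -0.5, 0], 0], [[-0.45, -0.75, 0], 0], [[-0.45, -0.75, 0], 0], [[-0.45, -0.75, 0], 0], [[-0.45, -0.75, 0], 0]]'

```text
time_s: 13.03
position: [0.546, 0.0491, 0.1]
tool_rot: [0.707, 0.707, -0.0, -0.0]
force: [0.5, 0.1, 0.1]
gripper_width: 0.0852
finger_force: 0.0
```

>>> jog_arm --moves '[[[-0.45, -0.75, 0], 0], [[-0.45, -0.75, 0], 0], [[-0.45, -0.75, 0], 0], [[-0.45, -0.75, 0], 0], [[-0.37, -0.6, 0], 0]]'

```text
time_s: 13.45
position: [0.4556, -0.0054, 0.1001]
tool_rot: [0.707, 0.707, -0.0, -0.0]
force: [0.5, 0.2, -1.2]
gripper_width: 0.0852
finger_force: 0.0
```

>>> jog_arm --moves '[[[0, 0, 0], 0], [[0, 0, 0], 0], [[0, 0, 0], 0], [[0, 0, 0], 0]]'

```text
time_s: 13.78
position: [0.4578, -0.0042, 0.1002]
tool_rot: [0.707, 0.707, 0.0, 0.0]
force: [0.5, 0.1, 0.7]
gripper_width: 0.0848
finger_force: 0.0
```

Run:
```python
from workcell import *
import cv2
im=read_camera("scene")[:,:,::-1];cv2.imwrite("pics/s3.png",cv2.resize(im[150:350,230:490],None,fx=3,fy=3,interpolation=2)); print(state()["position"],state()["gripper_width"])
```

```text
[ 0.4577351  -0.00417243  0.10018663] 0.08468019766597563
```

View pics/s3.png

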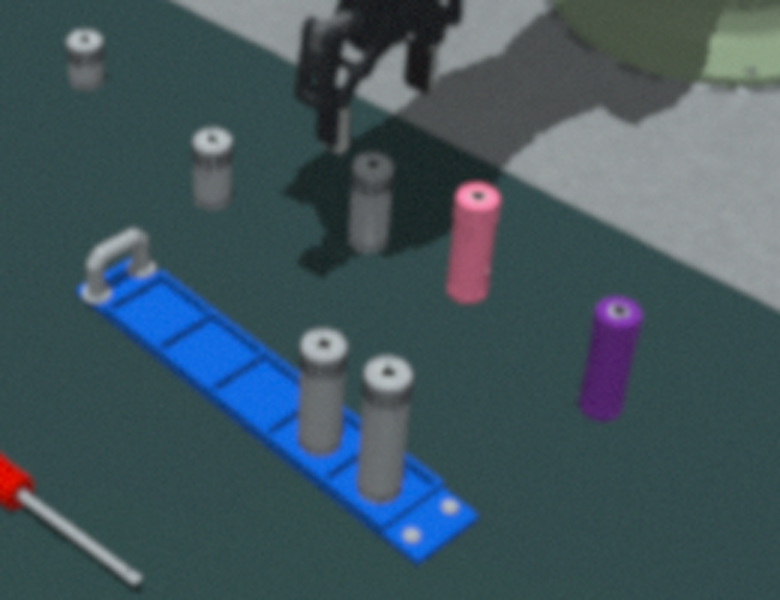

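Pillars 100 and 85 stand upright in the first two compartments from the plain end, based at crop (380,490) and (320,445). Next is pillar 70.

>>> jog_arm --moves '[[[0, -0.03, 0.6], 0], [[0, 0, 0.9], 0], [[0, 0, 0.8], 0], [[0, 0, 0.5], 0], [[0, 0, 0], 0]]'

```text
time_s: 14.25
position: [0.4556, -0.0044, 0.0282]
tool_rot: [0.707, 0.707, -0.001, -0.001]
force: [-1.2, -0.7, -0.6]
gripper_width: 0.0853
finger_force: 0.0
```

>>> jog_arm --moves '[[[0, 0, 0], 0], [[0, 0, 0], 0], [[0, 0, 0], 0], [[0, 0, 0], 0], [[0, 0, 0], 0]]' --hand 0

```text
time_s: 14.67
position: [0.4568, -0.0045, 0.0309]
tool_rot: [0.707, 0.707, 0.0, 0.0]
force: [-2.6, 1.2, 15.2]
gripper_width: 0.0266
finger_force: 57.8
```

>>> jog_arm --moves '[[[0, 0, 0], 0], [[0, 0, 0], 0], [[0, 0, -0.4], 0], [[0, 0, -0.6], 0], [[0, 0, -0.6], 0]]'

```text
time_s: 15.08
position: [0.4561, -0.0047, 0.0712]
tool_rot: [0.707, 0.707, -0.0, -0.0]
force: [-0.0, 0.1, -3.5]
gripper_width: 0.0266
finger_force: 59.2
```

>>> jog_arm --moves '[[[0, 0, -0.4], 0], [[0.1, 0.4, 0], 0], [[0.25, 0.75, 0], 0], [[0.25, 0.75, 0], 0], [[0.25, 0.75, 0], 0]]'

```text
time_s: 15.5
position: [0.524, 0.0172, 0.0803]
tool_rot: [0.707, 0.707, 0.0, 0.0]
force: [-0.0, 0.5, -2.5]
gripper_width: 0.0272
finger_force: 59.4
```

>>> jog_arm --moves '[[[0.25, 0.75, 0], 0], [[0.25, 0.75, 0], 0], [[0.25, 0.75, 0], 0], [[0.25, 0.75, 0], 0], [[0.25, 0.75, 0], 0]]'

```text
time_s: 15.92
position: [0.6175, 0.0485, 0.0799]
tool_rot: [0.707, 0.707, -0.0, -0.0]
force: [0.5, 0.1, -2.1]
gripper_width: 0.0268
finger_force: 59.4
```

>>> jog_arm --moves '[[[0.06, 0.5, 0], 0], [[0, 0, 0], 0], [[0, 0, 0], 0], [[0, 0, 0], 0], [[0, 0, 0], 0]]'

```text
time_s: 16.33
position: [0.6283, 0.0491, 0.0801]
tool_rot: [0.707, 0.707, -0.0, -0.0]
force: [-0.3, 0.1, -2.3]
gripper_width: 0.0265
finger_force: 59.6
```

>>> jog_arm --moves '[[[0, 0.08, 0.6], 0], [[0, 0, 0.6], 0], [[0, 0, 0.4], 0], [[0, 0, 0.2], 0], [[0, 0, 0], 0]]'

```text
time_s: 16.75
position: [0.6306, 0.0493, 0.0347]
tool_rot: [0.707, 0.707, -0.0, -0.0]
force: [-0.2, -0.3, -2.9]
gripper_width: 0.0267
finger_force: 59.9
```

>>> jog_arm --moves '[[[0, 0, 0], 0], [[0, 0, 0], 0]]'

```text
time_s: 16.92
position: [0.6308, 0.0492, 0.035]
tool_rot: [0.707, 0.707, -0.0, -0.0]
force: [0.2, -0.2, -1.7]
gripper_width: 0.0266
finger_force: 59.9
```

>>> jog_arm --moves '[[[0, 0, 0], 0], [[0, 0, 0], 0], [[0, 0, 0], 0], [[0, 0, 0], 0], [[0, 0, 0], 0]]' --hand 85

```text
time_s: 17.33
position: [0.6311, 0.0493, 0.0354]
tool_rot: [0.707, 0.707, 0.0, 0.0]
force: [0.1, 0.1, 0.4]
gripper_width: 0.0844
finger_force: 0.0
```

>>> jog_arm --moves '[[[0, 0, -0.4], 0], [[0, 0, -0.6], 0], [[0, 0, -0.6], 0], [[0, 0, -0.4], 0], [[0, 0, 0], 0]]'

```text
time_s: 17.75
position: [0.6322, 0.0494, 0.0879]
tool_rot: [0.707, 0.707, 0.001, 0.001]
force: [-0.3, 0.6, 0.3]
gripper_width: 0.0848
finger_force: 0.0
```

>>> jog_arm --moves '[[[-0.4, -0.3, 0], 0], [[-0.7, -0.56, 0], 0], [[-0.7, -0.56, 0], 0], [[-0.7, -0.56, 0], 0], [[-0.7, -0.56, 0], 0]]'

```text
time_s: 18.17
position: [0.5658, -0.0319, 0.0847]
tool_rot: [0.707, 0.707, -0.001, -0.0]
force: [0.6, -0.1, 0.2]
gripper_width: 0.0846
finger_force: 0.0
```

>>> jog_arm --moves '[[[-0.7, -0.56, 0], 0], [[-0.7, -0.56, 0], 0], [[-0.7, -0.56, 0], 0], [[-0.7, -0.56, 0], 0], [[-0.7, -0.56, 0], 0]]'

```text
time_s: 18.58
position: [0.4957, -0.1192, 0.0848]
tool_rot: [0.707, 0.707, -0.0, -0.0]
force: [0.4, -0.1, 0.2]
gripper_width: 0.0846
finger_force: 0.0
```

>>> jog_arm --moves '[[[-0.09, 0, 0], 0], [[0, 0, 0], 0], [[0, 0, 0], 0], [[0, 0, 0], 0], [[0, 0, 0], 0]]'

```text
time_s: 19.0
position: [0.4977, -0.1196, 0.0851]
tool_rot: [0.707, 0.707, 0.0, -0.0]
force: [-0.5, -0.5, -0.0]
gripper_width: 0.0852
finger_force: 0.0
```

>>> jog_arm --moves '[[[-0.04, -0.05, 0.5], 0], [[0, 0, 0.8], 0], [[0, 0, 0.8], 0], [[0, 0, 0.4], 0], [[0, 0, 0], 0]]'

```text
time_s: 19.42
position: [0.4952, -0.1208, 0.021]
tool_rot: [0.707, 0.707, -0.001, -0.001]
force: [-0.5, 0.2, -0.3]
gripper_width: 0.0854
finger_force: 0.0
```

>>> jog_arm --moves '[[[0, 0, 0], 0], [[0, 0, 0], 0], [[0, 0, 0], 0], [[0, 0, 0], 0], [[0, 0, 0], 0]]' --hand 0

```text
time_s: 19.83
position: [0.4966, -0.1214, 0.0235]
tool_rot: [0.707, 0.707, 0.0, 0.0]
force: [-0.4, 0.2, 18.6]
gripper_width: 0.0265
finger_force: 58.0
```

>>> jog_arm --moves '[[[0, 0, 0], 0], [[0, 0, 0], 0], [[0, 0, -0.4], 0], [[0, 0, -0.6], 0], [[0, 0, -0.6], 0]]'

```text
time_s: 20.25
position: [0.4958, -0.1214, 0.0637]
tool_rot: [0.707, 0.707, -0.0, -0.0]
force: [-0.6, -0.8, -2.8]
gripper_width: 0.0267
finger_force: 59.2
```

>>> jog_arm --moves '[[[0, 0, -0.4], 0], [[0.3, 0.36, 0], 0], [[0.6, 0.65, 0], 0], [[0.6, 0.65, 0], 0], [[0.6, 0.65, 0], 0]]'

```text
time_s: 20.67
position: [0.5548, -0.0678, 0.0729]
tool_rot: [0.707, 0.707, 0.0, -0.0]
force: [0.6, 0.4, -3.1]
gripper_width: 0.0267
finger_force: 59.3
```

>>> jog_arm --moves '[[[0.6, 0.65, 0], 0], [[0.6, 0.65, 0], 0], [[0.6, 0.65, 0], 0], [[0.5, 0.5, 0], 0], [[0.3, 0.4, 0], 0]]'

```text
time_s: 21.08
position: [0.6262, -0.0013, 0.0725]
tool_rot: [0.707, 0.708, 0.0, -0.0]
force: [0.1, 0.0, -2.9]
gripper_width: 0.0263
finger_force: 59.4
```

>>> jog_arm --moves '[[[0, 0, 0], 0], [[0, 0, 0], 0], [[0, 0, 0], 0], [[0, 0, 0], 0]]'

```text
time_s: 21.42
position: [0.6247, -0.0045, 0.0728]
tool_rot: [0.708, 0.707, -0.0, -0.0]
force: [-0.1, 0.2, -3.0]
gripper_width: 0.0265
finger_force: 59.5
```

Run:
```python
from workcell import *
import cv2
im=read_camera("scene")[:,:,::-1];cv2.imwrite("pics/s4.png",cv2.resize(im[150:350,230:490],None,fx=3,fy=3,interpolation=2)); print(state()["position"],state()["gripper_width"])
```

```text
[ 0.62476947 -0.0045204   0.07283506] 0.026022200086444514
```

View pics/s4.png

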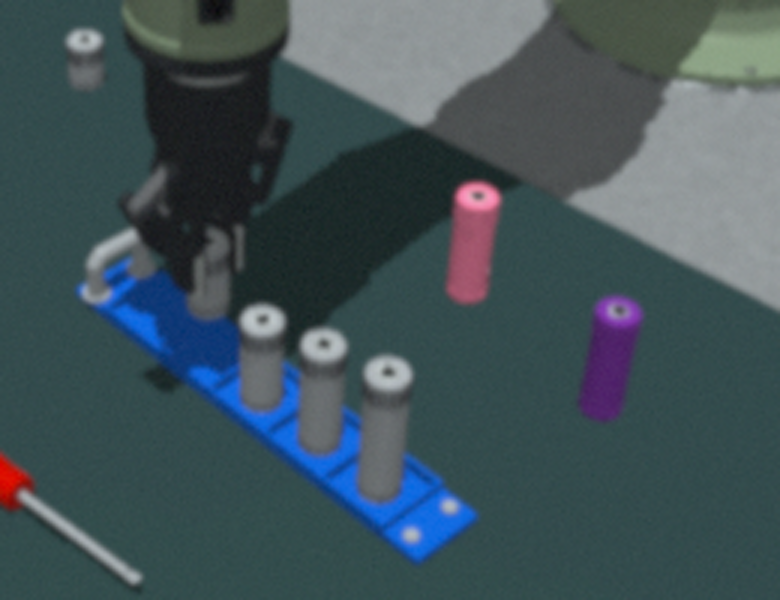

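Pillar 70 is standing in the middle compartment, based at crop (262,400), and pillar 55 hangs over its own. I'll place it and go to pillar 40.

>>> jog_arm --moves '[[[0.06, 0.04, 0.6], 0], [[0, 0, 0.6], 0], [[0, 0, 0.4], 0], [[0, 0, 0.2], 0], [[0, 0, 0], 0]]'

```text
time_s: 21.88
position: [0.6259, -0.0029, 0.028]
tool_rot: [0.707, 0.707, -0.0, -0.0]
force: [-0.2, -0.1, -2.7]
gripper_width: 0.0264
finger_force: 59.5
```

>>> jog_arm --moves '[[[0, 0, 0], 0], [[0, 0, 0], 0]]'

```text
time_s: 22.05
position: [0.6263, -0.0027, 0.0281]
tool_rot: [0.707, 0.707, 0.0, 0.0]
force: [0.1, 0.0, -2.9]
gripper_width: 0.0267
finger_force: 59.4
```

>>> jog_arm --moves '[[[0, 0, 0], 0], [[0, 0, 0], 0], [[0, 0, 0], 0], [[0, 0, 0], 0], [[0, 0, 0], 0]]' --hand 85

```text
time_s: 22.47
position: [0.6263, -0.0024, 0.0279]
tool_rot: [0.707, 0.707, 0.0, 0.0]
force: [-0.5, -0.1, 0.4]
gripper_width: 0.0844
finger_force: 0.0
```

>>> jog_arm --moves '[[[0, 0, -0.4], 0], [[0, 0, -0.7], 0], [[0, 0, -0.7], 0], [[0, 0, -0.3], 0], [[0, 0, 0], 0]]'

```text
time_s: 22.88
position: [0.6273, -0.0024, 0.0825]
tool_rot: [0.707, 0.707, 0.001, 0.001]
force: [-0.3, -0.2, -1.1]
gripper_width: 0.0852
finger_force: 0.0
```

>>> jog_arm --moves '[[[-0.4, -0.2, 0], 0], [[-0.8, -0.46, 0], 0], [[-0.8, -0.46, 0], 0], [[-0.8, -0.46, 0], 0], [[-0.8, -0.46, 0], 0]]'

```text
time_s: 23.3
position: [0.5734, -0.0939, 0.0793]
tool_rot: [0.707, 0.707, -0.001, -0.001]
force: [0.2, 0.1, -0.4]
gripper_width: 0.085
finger_force: 0.0
```

>>> jog_arm --moves '[[[-0.8, -0.46, 0], 0], [[-0.8, -0.46, 0], 0], [[-0.8, -0.46, 0], 0], [[-0.8, -0.46, 0], 0], [[-0.8, -0.46, 0], 0]]'

```text
time_s: 23.72
position: [0.5157, -0.1938, 0.0794]
tool_rot: [0.707, 0.707, -0.001, -0.001]
force: [1.1, -0.6, -0.3]
gripper_width: 0.0847
finger_force: 0.0
```

>>> jog_arm --moves '[[[-0.8, -0.46, 0], 0], [[-0.8, -0.46, 0], 0], [[-0.8, -0.46, 0], 0], [[-0.8, -0.46, 0], 0], [[-0.8, -0.46, 0], 0]]'

```text
time_s: 24.13
position: [0.4581, -0.2935, 0.0794]
tool_rot: [0.707, 0.707, -0.0, -0.001]
force: [0.3, -0.7, -0.3]
gripper_width: 0.0849
finger_force: 0.0
```

>>> jog_arm --moves '[[[-0.22, -0.18, 0], 0], [[0, 0, 0], 0], [[0, 0, 0], 0], [[0, 0, 0], 0], [[0, 0, 0], 0]]'

```text
time_s: 24.55
position: [0.4562, -0.2967, 0.0801]
tool_rot: [0.707, 0.708, 0.0, -0.0]
force: [-0.1, 0.6, 0.1]
gripper_width: 0.0851
finger_force: 0.0
```

Run:
```python
from workcell import *
import cv2
im=read_camera("scene")[:,:,::-1];cv2.imwrite("pics/s5.png",cv2.resize(im[120:320,220:480],None,fx=3,fy=3,interpolation=2)); print(state()["position"],state()["gripper_width"])
```

```text
[ 0.45614916 -0.29683766  0.08014953] 0.08484471774320311
```

View pics/s5.png

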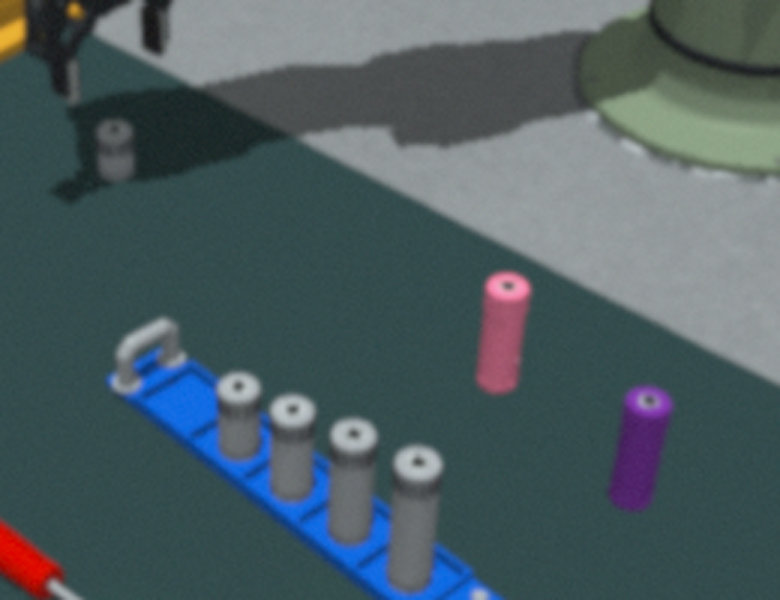

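>>> jog_arm --moves '[[[-0.07, -0.04, 0.6], 0], [[0, 0, 0.9], 0], [[0, 0, 0.8], 0], [[0, 0, 0.5], 0], [[0, 0, 0], 0]]'

```text
time_s: 25.02
position: [0.4538, -0.2984, 0.0082]
tool_rot: [0.707, 0.707, -0.0, -0.002]
force: [-0.6, 0.8, -0.0]
gripper_width: 0.0848
finger_force: 0.0
```

>>> jog_arm --moves '[[[0, 0, 0], 0], [[0, 0, 0], 0], [[0, 0, 0], 0], [[0, 0, 0], 0], [[0, 0, 0], 0]]' --hand 0

```text
time_s: 25.43
position: [0.455, -0.2999, 0.0111]
tool_rot: [0.707, 0.707, 0.0, 0.001]
force: [-3.6, 2.3, 22.1]
gripper_width: 0.0264
finger_force: 57.9
```

>>> jog_arm --moves '[[[0, 0, 0], 0], [[0, 0, 0], 0], [[0, 0, -0.4], 0], [[0, 0, -0.7], 0], [[0, 0, -0.7], 0]]'

```text
time_s: 25.85
position: [0.4542, -0.2995, 0.0562]
tool_rot: [0.707, 0.707, -0.0, -0.0]
force: [0.0, 0.0, -1.7]
gripper_width: 0.0262
finger_force: 59.2
```

>>> jog_arm --moves '[[[0, 0, -0.5], 0], [[0, 0, -0.3], 0], [[0.4, 0.3, 0], 0], [[0.8, 0.55, 0], 0], [[0.8, 0.55, 0], 0]]'

```text
time_s: 26.27
position: [0.4899, -0.2489, 0.0753]
tool_rot: [0.708, 0.706, 0.0, -0.0]
force: [0.0, 1.2, -2.7]
gripper_width: 0.0263
finger_force: 59.2
```

>>> jog_arm --moves '[[[0.8, 0.55, 0], 0], [[0.8, 0.55, 0], 0], [[0.8, 0.55, 0], 0], [[0.8, 0.55, 0], 0], [[0.8, 0.55, 0], 0]]'

```text
time_s: 26.68
position: [0.5589, -0.1477, 0.0749]
tool_rot: [0.707, 0.707, -0.0, -0.0]
force: [0.4, 0.4, -2.3]
gripper_width: 0.0265
finger_force: 59.2
```

>>> jog_arm --moves '[[[0.8, 0.55, 0], 0], [[0.8, 0.55, 0], 0], [[0.8, 0.55, 0], 0], [[0.8, 0.55, 0], 0], [[0.51, 0.29, 0], 0]]'

```text
time_s: 27.1
position: [0.6218, -0.0534, 0.0747]
tool_rot: [0.706, 0.708, 0.0, -0.0]
force: [-0.5, 0.8, -2.1]
gripper_width: 0.0263
finger_force: 59.2
```

>>> jog_arm --moves '[[[0, 0, 0], 0], [[0, 0, 0], 0], [[0, 0, 0], 0], [[0, 0, 0], 0]]'

```text
time_s: 27.43
position: [0.6201, -0.058, 0.0752]
tool_rot: [0.708, 0.707, -0.0, -0.0]
force: [0.6, -0.1, -2.3]
gripper_width: 0.0265
finger_force: 59.2
```

Run:
```python
from workcell import *
import cv2
im=read_camera("scene")[:,:,::-1];cv2.imwrite("pics/s6.png",cv2.resize(im[150:350,230:490],None,fx=3,fy=3,interpolation=2)); print(state()["position"],state()["gripper_width"])
```

```text
[ 0.62022116 -0.05798666  0.07532024] 0.02611342596860266
```

View pics/s6.png

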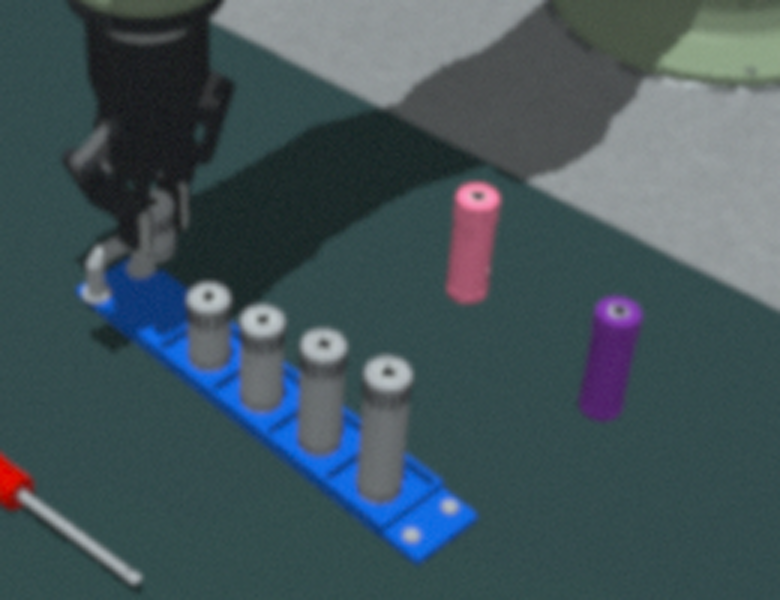

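>>> jog_arm --moves '[[[0.1, 0.04, 0.6], 0], [[0, 0, 0.6], 0], [[0, 0, 0.6], 0], [[0, 0, 0.4], 0], [[0, 0, 0.2], 0]]'

```text
time_s: 27.9
position: [0.621, -0.055, 0.0148]
tool_rot: [0.708, 0.707, -0.001, -0.001]
force: [-33.2, 4.1, 109.0]
gripper_width: 0.0264
finger_force: 71.6
```

>>> jog_arm --moves '[[[0, 0, 0], 0], [[0, 0, 0], 0], [[0, 0, 0], 0]]'

```text
time_s: 28.15
position: [0.6219, -0.0548, 0.0157]
tool_rot: [0.707, 0.707, 0.0, 0.0]
force: [0.2, 0.2, -2.3]
gripper_width: 0.0266
finger_force: 59.2
```

>>> jog_arm --moves '[[[0, 0, 0], 0], [[0, 0, 0], 0], [[0, 0, 0], 0], [[0, 0, 0], 0], [[0, 0, 0], 0]]' --hand 85

```text
time_s: 28.57
position: [0.6217, -0.0544, 0.0154]
tool_rot: [0.707, 0.707, 0.0, 0.0]
force: [0.4, 0.7, -0.1]
gripper_width: 0.084
finger_force: 0.0
```

>>> jog_arm --moves '[[[0, 0, -0.4], 0], [[0, 0, -0.8], 0], [[0, 0, -0.8], 0], [[0, 0, -0.8], 0], [[0, 0, -0.6], 0]]'

```text
time_s: 28.98
position: [0.6221, -0.0545, 0.1027]
tool_rot: [0.707, 0.707, 0.001, 0.001]
force: [0.1, -0.2, 0.5]
gripper_width: 0.0849
finger_force: 0.0
```

>>> jog_arm --moves '[[[-0.8, -0.8, -0.3], 0], [[-0.8, -0.8, -0.3], 0], [[-0.8, -0.8, -0.3], 0], [[-0.8, -0.8, -0.3], 0], [[-0.8, -0.8, 0], 0]]'

```text
time_s: 29.4
position: [0.5212, -0.1554, 0.1323]
tool_rot: [0.707, 0.707, 0.001, 0.001]
force: [0.8, -0.7, 1.0]
gripper_width: 0.0851
finger_force: 0.0
```

>>> jog_arm --moves '[[[0, 0, 0], 0], [[0, 0, 0], 0], [[0, 0, 0], 0], [[0, 0, 0], 0]]'

```text
time_s: 29.73
position: [0.5223, -0.1535, 0.1305]
tool_rot: [0.707, 0.707, 0.0, 0.0]
force: [-0.2, -0.5, 0.6]
gripper_width: 0.0847
finger_force: 0.0
```

Run:
```python
from workcell import *
import cv2,numpy as np
im=read_camera("scene")[:,:,::-1];a=cv2.resize(im[180:350,240:430],None,fx=3,fy=3,interpolation=2)
t=read_camera("top")[:,:,::-1];b=cv2.resize(t[220:290,230:380],None,fx=3,fy=3,interpolation=2)
cv2.imwrite("pics/s7.png",np.hstack([a[:510,:350],np.vstack([b,np.zeros((300,450,3),np.uint8)])]))
```

```text
(no output)
```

View pics/s7.png

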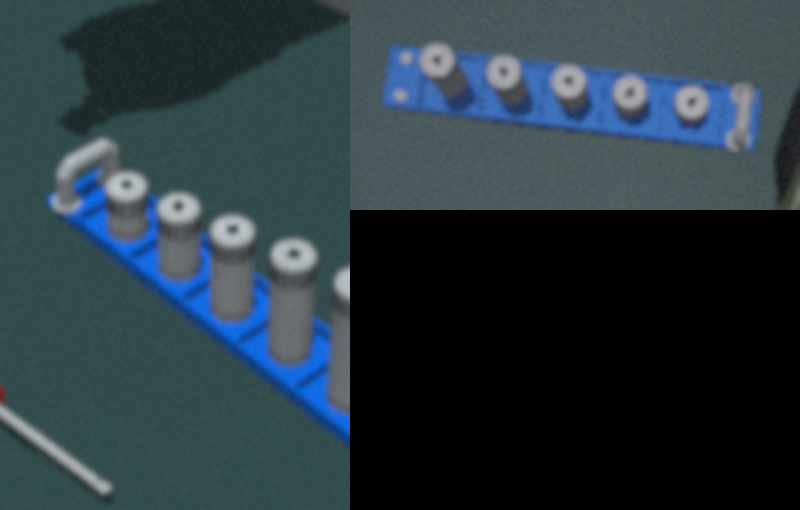

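All five stand upright, rising from the handle end to the plain end. The arm is clear, so I'm handing in.

```bash
python3 -c "
from workcell import *
print(job_done())"
```

```text
the job is handed in; nothing more can be done
None
```

I handed the job in at about 30 s of the 112 s limit: all five pillars stand upright in the tray, shortest at the handle end and tallest at the plain end. Setting down the 40 mm pillar spiked the wrist force to at least 109 N (limit 120 N).

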